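Clamp a mounting plate under the hold-down clip

TASK

Lift the spring clip of the blue stage by its red knob and slide the black slotted mounting plate (the wide flat black one) beneath it, flat on the stage and lengthwise within the white outline. Then push the clip fully down again so that its sprung foot holds the plate, and let go.

Things in the scene. Friction and masses are not known exactly. Their poses are not given: they have to be found in the camera images.
- clip_stage: Fixed blue stage, base 160 (x) x 76 (y) x 12 mm, origin under its centre; bed (top face) at z = 12 mm. White painted outline on the bed, 71 (x) x 43 mm, centred at x = -30, y = 0: the seat. Steel post (12 mm thick, top at z = 76 mm) at x = +62. The clip, an aluminium arm 16 mm wide, 7 mm thick, reaches from the post towards -x to its nose at x = -21; the part enters from the -x end.
- clip_arm (a joint): Clip height q in m, 0 = down on its stop, 0.028 = fully up; slides straight up the post, does not turn, stays where left (friction 6 N). Arm underside at stage z = 27 mm + q. Below the nose, at stage x = -13, hangs a sprung foot (11 mm diameter, yields up by 9 mm at 1 to 3 N), free tip at z = 16 mm + q, 4 mm over the bed when down. Pushing it fully down on the plate takes about 8 N.
- clip_knob (a point): Centre of the top face of the clip's round red knob, at x = +24 mm, y = 0 of the stage, 59 mm above the stage's origin when the clip is down; it moves with the clip. Knob 24 mm in diameter, its grip 18 mm tall, from 2 to 20 mm below this point; the arm's top is 25 mm below this point. A grey drawer cabinet (0.20 m high) stands left of it, a black enclosure (0.27 m) behind right: keep clear.
- mount_plate: Loose black slotted mounting plate, 36 (x) x 65 (y) x 10 mm (z), about 0.09 kg, lying flat; origin at the centre of its underside, y axis along its length; either end may go first. Near it lie a smaller black slide (18 x 40 x 9 mm) and a green tweezer case (32 x 75 x 16 mm), which are not wanted.

How it is judged (in metres and radians):
On the way, in this order (a step that is already met when the one before it is completed fails the run):
1. the clip is lifted by more than 12 mm (value of joint clip_arm above 0.012 m), for 0.2 s.
2. the plate lies flat in the outline, beneath the raised clip (value of joint clip_arm above 0.007 m and x of mount_plate in the frame of clip_stage between -0.042 and -0.018 m and y of mount_plate in the frame of clip_stage between -0.012 and 0.012 m and z of mount_plate in the frame of clip_stage between 0.009 and 0.015 m and angle between the y axis of mount_plate and the x axis of clip_stage, either way round below 0.2 rad and angle between mount_plate's own z axis and vertical below 0.06 rad), for 0.2 s.
At the end, for the whole second after the job is handed in: The clip is within 4 mm of fully down with the mounting plate beneath its foot; the plate lies flat on the stage at rest, its centre within 12 mm of the outline's centre along the stage and across it, its length within 0.2 rad (11 degrees) of the stage's length (value of joint clip_arm below 0.004 m and x of mount_plate in the frame of clip_stage between -0.042 and -0.018 m and y of mount_plate in the frame of clip_stage between -0.012 and 0.012 m and z of mount_plate in the frame of clip_stage between 0.009 and 0.015 m and angle between the y axis of mount_plate and the x axis of clip_stage, either way round below 0.2 rad and angle between mount_plate's own z axis and vertical below 0.06 rad and linear speed of mount_plate below 0.01 m/s); the robot touches nothing.
It also fails if it takes over 69 s, if anything falls off the work surface, if the arm or the gripper's body presses on something with over 40 N, if the wrist force passes 120 N, or if a joint passes its speed limit or range.

ROBOT

A 7-joint arm with a two-finger parallel gripper is mounted at the origin on a cart in front of the work surface, level with it; the furniture and walls round the work are solid. World frame = base frame: x ahead of the robot, y to its left, z up, the work surface at z = 0. Lengths are in mm, angles in rad, forces in N, time in s.
With the tool pointing down it reaches from about 425 to 1025 mm from the base axis. Payload 9.4 kg.
Tool frame: the origin (TCP) lies midway between the tips of the shut fingers; the grasp point (between the pads) lies 19 mm behind it; z points along the fingers, y is the line along which they close (so a half turn about z gives the same grasp; the last joint's range is limited). The gripper opens to 93 mm and grips with 3 to 60 N. Pads are 15 mm wide; open, the fingers measure 128 mm over their backs; the gripper's body (75 mm by 188 mm) begins 65 mm behind the grasp point.
Start: joints at [1.241, 0.599, -0.003, 1.599, 0.002, 0.943, -0.08], TCP at [181.324, -701.959, 218.618] pointing down, gripper open.
Joint ranges: [-2.57, 2.57], [-0.35, 1.97], [-1.29, 1.29], [0.11, 2.56], [-1.05, 4.19], [0.11, 1.86], [-2.63, 2.63]. Speed limits (rad/s): [2.22, 2.22, 3.01, 3.01, 3.14, 3.14, 3.14].

INTERFACE

Orientations are given as a rotation vector (axis times angle).
In Python, from station import r, cams, workorder, get_state gives the robot as it stands (r), with the cameras (cams), the readings as plain functions and the job (workorder).
- The arm moves only by the tool shift_gripper, called after ">>>" by a JSON object that holds its "fn" and its "kwargs", one argument or row to a line. Schema: {"type":"object","properties":{"steps":{"type":"string"},"finger_gap":{"type":"number"},"grip_n":{"type":"number"},"only":{"type":"string"},"quiet":{"type":"boolean"},"lines":{"type":"string"}},"required":["steps"],"additionalProperties":false}. steps is a string of 1 to 20 rows, one to a line, with the numbers parted by spaces; each row has 6 numbers: dx, dy, dz in mm, then a rotation vector rx, ry, rz in rad; each row shifts and turns the commanded pose from where the row before left it, along the tool's axes as they then stand; what a row does not reach is not made up. A row lasts 1/10 s, in which the tool goes at most 50 mm and 0.15 rad, less where a joint would pass 70% of its speed; a pose out of reach is approached as far as the arm can. finger_gap is the finger opening in mm, set as the call begins (left out keeps the last). The fingers move at their own pace and stop on an object; grip_n is the grip in N (left out, the last holds). Time passes only in rows, so rows that do not move let the fingers close. The tool returns the time, the measured TCP pose, the force, the opening and the grip force at its end. only (a regular expression) keeps the lines of the reply that match it, lines (a string "A,B") keeps lines A to B, and quiet returns only ok. Input that does not fit is refused with a message, and nothing moves.
- get_state(): the state, without advancing time (a new reading comes with each control period).
- cams.grab_frame(name): name is "scene" or "top" or "wrist"; returns a dict with "frame" (400x640x3 uint8, red, green, blue), "fx", "fy", "cx", "cy" (pixels), "D" ([k1, k2, p1, p2, k3] as OpenCV has them; the pictures are not rectified), "position" and "attitude" of the camera in the world. Camera axes: x right, y down, z forward; pixel columns grow to the right and rows downward; lengths in mm; the calibration is good to about 2 mm. A picture is of the moment at which its call begins. There is no depth.
- workorder.finish_job(): hands the job in; it is judged then, once.
The state is a dict: "t": time; "joint_positions": joint angles; "joint_vel": joint speeds; "effort": joint torques, N m; "tool_pos": TCP position; "orientation": TCP orientation; "force": force on the tool from outside, world axes, zero at the start; "wrist_torque": the same for the moment, N m; "width": finger opening in mm; "grasp_force": force on a finger pad.
Only numpy, scipy, OpenCV 4.12 (cv2) and the standard library are available. Lean on these libraries where they do the work, as an engineer would, in place of code of your own. Each camera call takes 0.05 s, during which the arm holds its last target. There are 200 camera calls.

## Working session

There is one attempt and no reset: what is moved stays moved. The work goes in short steps, Python scripts to look and compute and a tool call to move; the robot and the scene stay as the last step left them, time stands still between calls to the robot, and variables do not carry over. Pictures are saved under pics/ and viewed, at most 10 in all, crops included, and the job is handed in when it is done.

```bash
ls; mkdir -p pics; python3 - <<'E'
from station import r, cams, workorder, get_state
import cv2
s=get_state(); print(s['t'],s['tool_pos'],s['orientation'],s['width'])
for n in("scene","top"):
    f=cams.grab_frame(n); cv2.imwrite(f"pics/{n}0.png",f["frame"][:,:,::-1]); print(n,{k:v for k,v in f.items() if k!="frame"})
E
```

```text
pics
station.py
0.0 [ 181.19533568 -701.51159769  217.75222182] [-3.11503679e+00 -3.95941116e-01  5.54934664e-04] 92.88244836530154
scene {'fx': 384.22286359247545, 'fy': 384.22286359247545, 'cx': 320.55330675478893, 'cy': 199.53063300115423, 'D': array([-0.02294762,  0.        ,  0.        ,  0.        ,  0.        ]), 'position': array([ 136.38809004, -562.36170625,  674.59509519]), 'attitude': array([-2.18471395,  0.93035403, -0.37275375])}
top {'fx': 477.3475489627345, 'fy': 477.3475489627345, 'cx': 314.1887504188776, 'cy': 204.22750422895828, 'D': array([0.04685989, 0.        , 0.        , 0.        , 0.        ]), 'position': array([ 469.40694827, -106.85447275, 1169.25995652]), 'attitude': array([-2.19073655,  2.2040472 , -0.10494459])}
```

View pics/scene0.png

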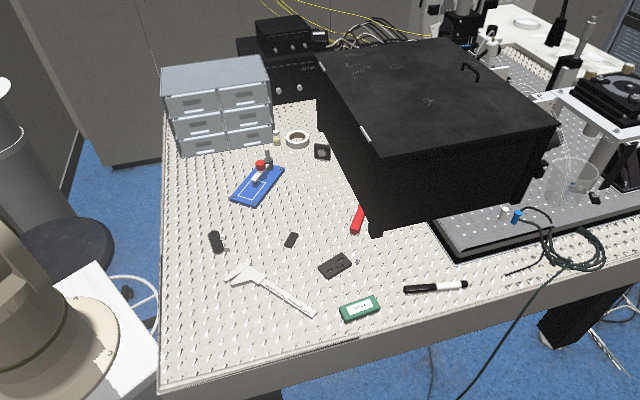

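View pics/top0.png

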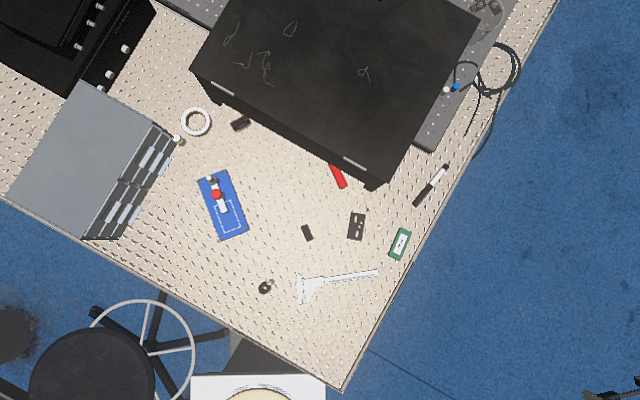

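The scene view shows the stage at about (258,185), with the knob at (261,164). The plate is at (335,265), the slide at (291,240) and the case at (360,308). In the top view, the stage is at (222,205), knob (216,194), post (212,178), plate (356,226), slide (307,232) and case (400,243).

```bash
cat > h.py <<'E'
import numpy as np, cv2
from scipy.spatial.transform import Rotation as R
def ray(f,px):
    K=np.array([[f["fx"],0,f["cx"]],[0,f["fy"],f["cy"]],[0,0,1]])
    u=cv2.undistortPoints(np.array(px,float).reshape(-1,1,2),K,f["D"])[:,0]
    return f["position"],R.from_rotvec(f["attitude"]).apply(np.c_[u,np.ones(len(u))])
def plane(f,px,z):
    p,d=ray(f,px); return p+d*((z-p[2])/d[:,2])[:,None]
def mask(f,kind,roi):
    im=f["frame"].astype(int); r_,g,b=im[...,0],im[...,1],im[...,2]
    m={"blue":(b>r_+50)&(b>g+20),"red":(r_>g+70)&(r_>b+70),"black":(im.max(2)<90),
       "white":im.min(2)>170}[kind]
    o=np.zeros(m.shape,np.uint8); x0,y0,x1,y1=roi; o[y0:y1,x0:x1]=m[y0:y1,x0:x1]*255; return o
def blob(m):
    c=max(cv2.findContours(m,cv2.RETR_EXTERNAL,cv2.CHAIN_APPROX_NONE)[0],key=cv2.contourArea); return c[:,0].astype(float)
def rect(f,px,z):
    P=plane(f,px,z); h=cv2.convexHull(P[:,:2].astype(np.float32)); (c,wh,a)=cv2.minAreaRect(h); 
    if wh[0]<wh[1]: a+=90
    return np.round(c,1),np.round(sorted(wh),1),round((a+90)%180-90,1)  # centre, size, long axis deg
E
python3 - <<'E'
from station import r, cams, workorder, get_state
from h import *
t=cams.grab_frame("top"); s=cams.grab_frame("scene")
for f,rs in((t,dict(st=(190,160,255,250),kn=(200,180,230,205),pl=(343,205,372,246),sl=(297,220,318,245))),(s,dict(st=(220,150,295,215),kn=(250,155,272,172),pl=(315,250,355,280),sl=(280,230,302,250)))):
    print("stage",rect(f,blob(mask(f,"blue",rs["st"])),12))
    k=blob(mask(f,"red",rs["kn"])); print("knob",rect(f,k,55))
    print("plate",rect(f,blob(mask(f,"black",rs["pl"])),8)); print("slide",rect(f,blob(mask(f,"black",rs["sl"])),8))
E
```

```text
stage (array([551.3,  84.9]), array([ 75.7, 158.4]), 21.3)
knob (array([574.3,  94.7]), array([20.8, 21. ]), -0.2)
plate (array([ 518.4, -240.3]), array([22. , 34.3]), 89.7)
slide (array([ 483.1, -117. ]), array([15.5, 36.9]), 23.7)
stage (array([550.5,  84.1]), array([ 75.2, 159.5]), 21.1)
knob (array([576.3,  95.6]), array([21.1, 24.6]), -82.2)
plate (array([ 488.3, -250.2]), array([33.3, 71.5]), -35.6)
slide (array([ 481.2, -119.7]), array([18.8, 43.5]), 23.4)
```

```bash
python3 - <<'E'
from station import r, cams, workorder, get_state
from h import *
t=cams.grab_frame("top"); w=cams.grab_frame("wrist"); st=get_state()
T=R.from_rotvec(st["orientation"])
print("wrist cam in tool",T.inv().apply(w["position"]-st["tool_pos"]), (T.inv()*R.from_rotvec(w["attitude"])).as_matrix().round(2), w["fx"])
m=cv2.morphologyEx(mask(t,"black",(343,205,372,246)),cv2.MORPH_CLOSE,np.ones((7,7)))
print("plate",rect(t,blob(m),8))
print("cab top edge",plane(t,[(152,123),(82,238)],200).round(),"encl",plane(t,[(190,68),(372,188)],270).round())
def go(st,target,yaw):   # world target, desired tool-x yaw -> tool-axis shift
    T=R.from_rotvec(st["orientation"]); return T.inv().apply(np.array(target)-st["tool_pos"]).round(1)
print(T.as_matrix().round(3), go(st,[500,-245,300],0))
E
```

```text
wrist cam in tool [  71.48534112   -0.77570215 -166.549874  ] [[-0.   -0.96 -0.27]
 [ 1.   -0.   -0.  ]
 [ 0.   -0.27  0.96]] 306.2441740156218
plate (array([ 498.8, -236.6]), array([33.7, 62.6]), -10.2)
cab top edge [[705. 197. 200.]
 [473. 329. 200.]] encl [[ 794.  105.  270.]
 [ 563. -239.  270.]]
[[ 0.968  0.25  -0.   ]
 [ 0.25  -0.968  0.   ]
 [-0.    -0.001 -1.   ]] [ 422.9 -362.6  -81.5]
```

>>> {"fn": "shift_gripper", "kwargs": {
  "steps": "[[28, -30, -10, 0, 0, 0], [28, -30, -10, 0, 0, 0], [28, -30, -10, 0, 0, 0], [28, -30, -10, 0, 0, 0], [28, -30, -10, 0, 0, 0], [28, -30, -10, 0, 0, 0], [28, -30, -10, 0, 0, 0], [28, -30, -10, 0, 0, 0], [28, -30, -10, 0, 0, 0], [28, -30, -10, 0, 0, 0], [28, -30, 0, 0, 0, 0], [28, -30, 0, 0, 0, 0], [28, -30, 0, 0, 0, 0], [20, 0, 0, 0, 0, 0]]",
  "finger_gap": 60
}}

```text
refused: steps: the value is not of type 'string' (schema: type "string"). Nothing was moved.
```

The call was refused and nothing moved: it wants rows one to a line, with the numbers parted by spaces. Same move again in that form.

>>> {"fn": "shift_gripper", "kwargs": {
  "steps": "28 -30 -10 0 0 0\n28 -30 -10 0 0 0\n28 -30 -10 0 0 0\n28 -30 -10 0 0 0\n28 -30 -10 0 0 0\n28 -30 -10 0 0 0\n28 -30 -10 0 0 0\n28 -30 -10 0 0 0\n28 -30 -10 0 0 0\n28 -30 -10 0 0 0\n28 -30 0 0 0 0\n28 -30 0 0 0 0\n28 -30 0 0 0 0\n20 0 0 0 0 0",
  "finger_gap": 60
}}

```text
t: 1.7
tool_pos: [456.5, -224.0, 319.1]
orientation: [-3.115, -0.404, -0.001]
force: [0.0, -1.1, 0.3]
width: 59.9
grasp_force: 0.0
```

>>> {"fn": "shift_gripper", "kwargs": {
  "steps": "0 0 0 0 0 -0.14\n0 0 0 0 0 -0.14\n0 0 0 0 0 -0.14\n0 0 0 0 0 -0.14\n0 0 0 0 0 -0.14\n0 0 0 0 0 -0.14\n0 0 0 0 0 -0.14\n0 0 0 0 0 -0.14\n0 0 0 0 0 -0.14\n0 0 0 0 0 -0.14\n0 0 0 0 0 -0.14\n0 0 0 0 0 -0.14"
}}

```text
t: 2.9
tool_pos: [455.6, -229.2, 318.6]
orientation: [1.779, 2.589, -0.0]
force: [0.0, -0.3, 0.1]
width: 59.9
grasp_force: 0.0
```

```bash
python3 -c "
from station import r, cams, workorder, get_state
print(get_state()['joint_positions'])"
```

```text
[ 0.73274872  0.25935865 -0.4734725   1.93857894  0.14189203  0.97577667
  0.55994223]
```

>>> {"fn": "shift_gripper", "kwargs": {
  "steps": "0 0 0 0 0 -0.14\n0 0 0 0 0 -0.14\n0 0 0 0 0 -0.14\n0 0 0 0 0 -0.14\n0 0 0 0 0 -0.14\n0 0 0 0 0 -0.14\n0 0 0 0 0 -0.14\n0 0 0 0 0 -0.05\n0 0 0 0 0 0\n0 0 0 0 0 0"
}}

```text
t: 3.9
tool_pos: [455.6, -228.9, 318.5]
orientation: [-0.285, -3.129, -0.0]
force: [0.5, -1.2, -0.2]
width: 60.3
grasp_force: 0.0
```

```bash
python3 - <<'E'
from station import r, cams, workorder, get_state
from h import *
w=cams.grab_frame("wrist"); cv2.imwrite("pics/w1.png",w["frame"][:,:,::-1]); st=get_state(); print(st["joint_positions"],st["orientation"],plane(w,[(320,200)],5))
E
```

```text
[ 0.89334201  0.29017634 -0.68590973  1.93044698  0.21775797  0.99509826
  1.49814586] [-2.83954787e-01 -3.12866207e+00 -2.31072660e-05] [[ 509.52081881 -239.61248693    5.        ]]
```

View pics/w1.png

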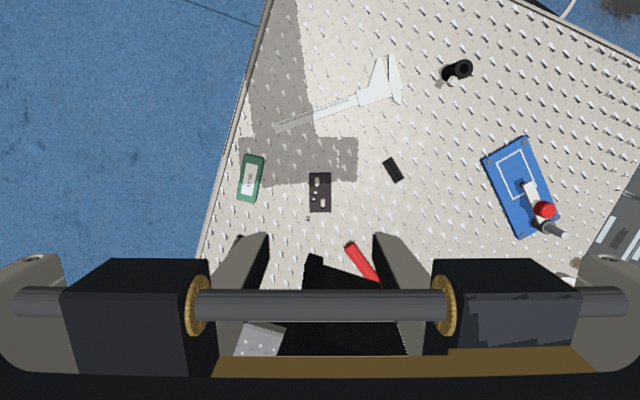

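The wrist view shows the plate at (320,192), nearly upright in the picture, the stage at (520,187), the knob at (545,210) and the slide at (393,170).

```bash
python3 - <<'E'
from station import r, cams, workorder, get_state
from h import *
w=cams.grab_frame("wrist")
m=cv2.morphologyEx(mask(w,"black",(300,160,342,222)),cv2.MORPH_CLOSE,np.ones((7,7)))
print("plate",rect(w,blob(m),8)); print("stage",rect(w,blob(mask(w,"blue",(470,125,575,245))),12)); print("knob",rect(w,blob(mask(w,"red",(525,195,560,225))),57))
st=get_state();T=R.from_rotvec(st["orientation"])
print(T.inv().apply(np.array([574,93.5,130])-st["tool_pos"]).round(1), T.as_euler("zyx",True))
E
```

```text
plate (array([ 495.3, -237.5]), array([33.5, 64.4]), -9.9)
stage (array([549.5,  83.7]), array([ 76.7, 160.7]), 21.1)
knob (array([572.5,  93.6]), array([22.9, 25.5]), 57.4)
[-58.7 338.1 188.6] [-1.69656768e+02 -2.29394446e-03  1.79998537e+02]
```

>>> {"fn": "shift_gripper", "kwargs": {
  "steps": "-7.5 42 0 0 0 0\n-7.5 42 0 0 0 0\n-7.5 42 0 0 0 0\n-7.5 42 0 0 0 0\n-7.5 42 0 0 0 0\n-7.5 42 0 0 0 0\n-7.5 42 0 0 0 0\n-7.5 42 0 0 0 0\n0 0 20 0 0 -0.138\n0 0 20 0 0 -0.138\n0 0 20 0 0 -0.138\n0 0 20 0 0 -0.138\n0 0 0 0 0 0\n0 0 0 0 0 0\n0 0 0 0 0 0",
  "finger_gap": 50
}}

```text
t: 5.5
tool_pos: [574.9, 92.0, 239.7]
orientation: [-0.577, 3.087, -0.0]
force: [-0.3, -0.0, 0.2]
width: 50.0
grasp_force: 0.0
```

```bash
cat >> h.py <<'E'
SC=np.array([550.4,84.2,0]); SY=21.2; S=R.from_euler("z",SY,True)
def delta(st,target,yaw):
    T=R.from_rotvec(st["orientation"]); M=T.as_matrix()
    y=np.degrees(np.arctan2(M[1,0],M[0,0]))
    print("move",T.inv().apply(np.array(target)-st["tool_pos"]).round(1),"rz",round(-np.radians((yaw-y+180)%360-180),3),"tilt",M[:,2].round(3),"q",st["joint_positions"].round(2))
E
python3 - <<'E'
from station import r, cams, workorder, get_state
from h import *
w=cams.grab_frame("wrist"); cv2.imwrite("pics/w2.png",w["frame"][:,:,::-1])
delta(get_state(),SC+S.apply([24,0,32]),180+SY)
E
```

```text
move [  2.    1.8 207.8] rz 0.0 tilt [ 0.002  0.    -1.   ] q [ 0.32  0.52 -0.84  1.88  0.47  0.95  1.2 ]
```

View pics/w2.png

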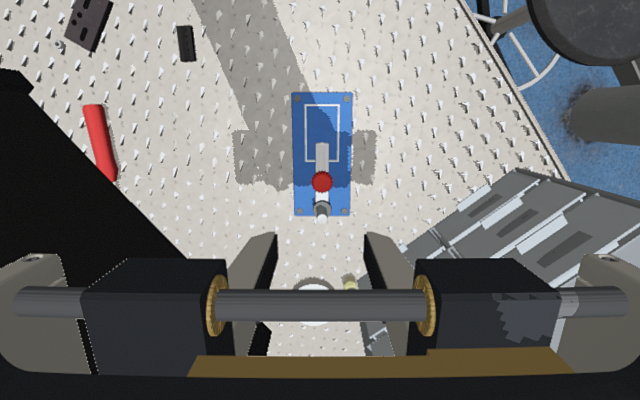

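The jaws are lined up with the clip. The knob is at (322,182), the stage spans about (292..352, 93..215), and the cabinet's edge runs from (515,170) to (400,250).

```bash
python3 - <<'E'
from station import r, cams, workorder, get_state
from h import *
w=cams.grab_frame("wrist"); t=cams.grab_frame("top")
c,_,a=rect(w,blob(mask(w,"blue",(270,80,370,230))),12);k=rect(w,blob(mask(w,"red",(305,165,340,200))),57)
print(c,a,k)
si=lambda P:S.inv().apply(P-SC).round(0)
print("w z200",si(plane(w,[(515,170),(400,250)],200)),"w z0",si(plane(w,[(515,170),(400,250)],0)))
print("top z200",si(plane(t,[(152,123),(82,238),(175,135),(120,240)],200)),"z0",si(plane(t,[(175,135),(120,240)],0)))
E
```

```text
[550.1  85.3] 21.2 (array([572. ,  93.5]), array([22.2, 22.6]), 21.2)
w z200 [[-15. 134. 200.]
 [ 45.  58. 200.]] w z0 [[ 19. 264.   0.]
 [136. 115.   0.]]
top z200 [[185.  49. 200.]
 [ 17. 256. 200.]
 [145.  15. 200.]
 [-14. 190. 200.]] z0 [[205.  49.   0.]
 [ 13. 259.   0.]]
```

>>> {"fn": "shift_gripper", "kwargs": {
  "steps": "2 1.5 30 0 0 0\n0 0 30 0 0 0\n0 0 30 0 0 0\n0 0 30 0 0 0\n0 0 30 0 0 0\n0 0 20 0 0 0\n0 0 15 0 0 0\n0 0 12 0 0 0\n0 0 8 0 0 0\n0 0 0 0 0 0\n0 0 0 0 0 0",
  "finger_gap": 50
}}

```text
t: 6.75
tool_pos: [572.3, 92.5, 34.1]
orientation: [-0.583, 3.086, -0.0]
force: [0.2, -0.5, -0.0]
width: 49.9
grasp_force: 0.0
```

```bash
python3 - <<'E'
from station import r, cams, workorder, get_state
from h import *
delta(get_state(),SC+S.apply([24,0,32]),180+SY)
E
```

```text
move [-0.6  0.2  2.1] rz 0.003 tilt [ 0.001  0.    -1.   ] q [ 0.14  0.76 -0.6   2.04  0.78  0.58  0.93]
```

Close on the knob with a moderate force, then lift 24 mm.

>>> {"fn": "shift_gripper", "kwargs": {
  "steps": "0 0 1 0 0 0\n0 0 0 0 0 0\n0 0 0 0 0 0\n0 0 0 0 0 0\n0 0 0 0 0 0\n0 0 0 0 0 0\n0 0 0 0 0 0\n0 0 0 0 0 0",
  "finger_gap": 15,
  "grip_n": 30
}}

```text
t: 7.55
tool_pos: [572.0, 92.5, 32.8]
orientation: [-0.583, 3.087, 0.0]
force: [-0.7, 1.7, 4.0]
width: 23.7
grasp_force: 30.0
```

>>> {"fn": "shift_gripper", "kwargs": {
  "steps": "0 0 -3 0 0 0\n0 0 -3 0 0 0\n0 0 -3 0 0 0\n0 0 -3 0 0 0\n0 0 -3 0 0 0\n0 0 -3 0 0 0\n0 0 -3 0 0 0\n0 0 -3 0 0 0\n0 0 0 0 0 0\n0 0 0 0 0 0\n0 0 0 0 0 0\n0 0 0 0 0 0"
}}

```text
t: 8.75
tool_pos: [572.0, 92.5, 57.0]
orientation: [-0.583, 3.087, -0.0]
force: [-2.1, 2.7, 6.0]
width: 22.9
grasp_force: 30.0
```

>>> {"fn": "shift_gripper", "kwargs": {
  "steps": "0 0 0 0 0 0\n0 0 0 0 0 0\n0 0 0 0 0 0\n0 0 0 0 0 0\n0 0 -20 0 0 0\n0 0 -40 0 0 0\n0 0 -40 0 0 0\n0 0 -40 0 0 0\n0 0 -40 0 0 0\n0 0 -40 0 0 0\n0 0 -20 0 0 0\n0 0 0 0 0 0\n0 0 0 0 0 0",
  "finger_gap": 50
}}

```text
t: 10.05
tool_pos: [571.8, 91.8, 296.2]
orientation: [0.582, -3.087, 0.001]
force: [-0.3, 0.3, -0.8]
width: 49.9
grasp_force: 0.0
```

```bash
python3 - <<'E'
from station import r, cams, workorder, get_state
from h import *
w=cams.grab_frame("wrist");s=cams.grab_frame("scene")
for n,f,roi in (("w",w,(295,140,350,230)),("s",s,(250,145,275,175))):
  k=blob(mask(f,"red",roi))
  for z in(57,81): print(n,z,rect(f,k,z))
delta(get_state(),[482,-234.5,280],170)
E
```

```text
w 57 (array([576.7,  95.2]), array([23. , 24.7]), 21.3)
w 81 (array([572.2,  93.5]), array([21.6, 23.2]), 21.3)
s 57 (array([593.1, 123.2]), array([18.4, 22. ]), 50.5)
s 81 (array([575.4,  96.6]), array([17.7, 21.1]), 50.5)
move [ 202.1 -271.3   15.6] rz 0.548 tilt [-0.002 -0.001 -1.   ] q [ 0.35  0.46 -0.88  1.81  0.41  1.06  1.26]
```

The clip is up about 24 mm. Next is the plate.

>>> {"fn": "shift_gripper", "kwargs": {
  "steps": "25 -34 0 0 0 0\n25 -34 0 0 0 0\n25 -34 0 0 0 0\n25 -34 0 0 0 0\n25 -34 0 0 0 0\n25 -34 0 0 0 0\n25 -34 0 0 0 0\n25 -34 0 0 0 0\n0 0 0 0 0 0.137\n0 0 20 0 0 0.137\n0 0 20 0 0 0.137\n0 0 20 0 0 0.137\n0 0 20 0 0 0\n0 0 0 0 0 0\n0 0 0 0 0 0",
  "finger_gap": 60
}}

```text
t: 11.65
tool_pos: [484.6, -233.4, 216.0]
orientation: [-0.272, -3.128, -0.002]
force: [-0.3, 0.9, 0.6]
width: 60.0
grasp_force: 0.0
```

```bash
python3 - <<'E'
from station import r, cams, workorder, get_state
from h import *
w=cams.grab_frame("wrist"); cv2.imwrite("pics/w3.png",w["frame"][:,:,::-1])
px=(w["frame"].max(2)<90)
m=cv2.morphologyEx(mask(w,"black",(270,100,370,230)),cv2.MORPH_CLOSE,np.ones((9,9)))
for z in (5,10): print("plate",rect(w,blob(m),z))
delta(get_state(),[482,-234.5,2],170)
E
```

```text
plate (array([ 497.1, -237.6]), array([35.1, 65.4]), -10.7)
plate (array([ 496. , -237.3]), array([34.6, 64.5]), -10.7)
move [  2.8  -1.5 214.7] rz 0.001 tilt [-0.     0.001 -1.   ] q [ 0.84  0.46 -0.69  2.    0.39  0.82  1.33]
```

View pics/w3.png

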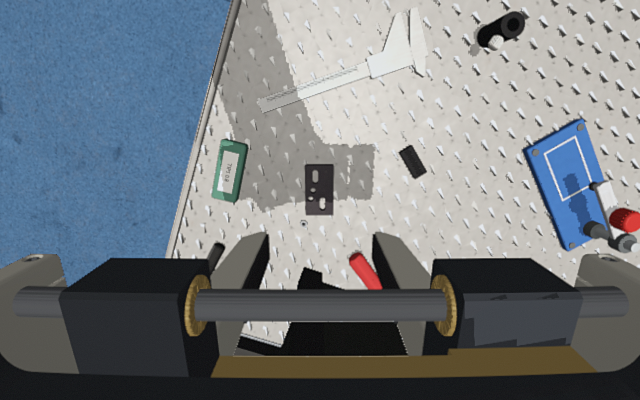

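The plate is at (319,190) and in line with the jaws, with the enclosure clear below them. Descending on its near end.

>>> {"fn": "shift_gripper", "kwargs": {
  "steps": "3 -1.7 35 0 0 0.012\n0 0 35 0 0 0\n0 0 35 0 0 0\n0 0 35 0 0 0\n0 0 30 0 0 0\n0 0 20 0 0 0\n0 0 12 0 0 0\n0 0 8 0 0 0\n0 0 0 0 0 0\n0 0 0 0 0 0",
  "finger_gap": 62
}}

```text
t: 12.7
tool_pos: [482.1, -235.3, 7.4]
orientation: [0.293, 3.127, -0.001]
force: [-0.2, 0.4, -0.6]
width: 61.8
grasp_force: 0.0
```

```bash
python3 - <<'E'
from station import r, cams, workorder, get_state
from h import *
delta(get_state(),[481.6,-234.7,2.5],169.3)
E
```

```text
move [0.6 0.4 4.9] rz -0.0 tilt [ 0.001 -0.001 -1.   ] q [ 0.61  0.73 -0.38  2.16  0.74  0.38  1.  ]
```

>>> {"fn": "shift_gripper", "kwargs": {
  "steps": "0.5 0 3 0 0 0\n0 0 2 0 0 0\n0 0 0 0 0 0\n0 0 0 0 0 0"
}}

```text
t: 13.1
tool_pos: [481.2, -235.0, 1.7]
orientation: [0.293, 3.128, -0.0]
force: [0.1, -0.4, -0.4]
width: 62.1
grasp_force: 0.0
```

>>> {"fn": "shift_gripper", "kwargs": {
  "steps": "0 0 0 0 0 0\n0 0 0 0 0 0\n0 0 0 0 0 0\n0 0 0 0 0 0\n0 0 0 0 0 0\n0 0 0 0 0 0\n0 0 0 0 0 0",
  "finger_gap": 25,
  "grip_n": 25
}}

```text
t: 13.8
tool_pos: [481.2, -234.9, 1.6]
orientation: [-0.293, -3.128, -0.0]
force: [0.0, 0.2, 0.6]
width: 35.4
grasp_force: 24.9
```

>>> {"fn": "shift_gripper", "kwargs": {
  "steps": "0 0 -10 0 0 0\n0 0 -20 0 0 0\n0 0 -30 0 0 0\n0 0 -30 0 0 0\n0 0 -30 0 0 0\n0 0 -30 0 0 0\n0 0 0 0 0 0\n0 0 0 0 0 0"
}}

```text
t: 14.6
tool_pos: [481.0, -235.3, 152.4]
orientation: [0.294, 3.127, -0.001]
force: [0.0, -0.0, -1.2]
width: 35.7
grasp_force: 24.9
```

```bash
python3 - <<'E'
from station import r, cams, workorder, get_state
from h import *
st=get_state()
# carry pose: plate centre 100 mm outside, TCP 15 mm behind centre; then final
for x in(-145,-45): delta(st,SC+S.apply([x,0,150]),180+SY)
w=cams.grab_frame("wrist"); cv2.imwrite("pics/w4.png",w["frame"][:,:,::-1])
E
```

```text
move [114.3 250.1   2. ] rz -0.557 tilt [ 0.001 -0.001 -1.   ] q [ 0.79  0.53 -0.63  2.07  0.49  0.69  1.22]
move [ 29.5 303.    2.1] rz -0.557 tilt [ 0.001 -0.001 -1.   ] q [ 0.79  0.53 -0.63  2.07  0.49  0.69  1.22]
```

View pics/w4.png

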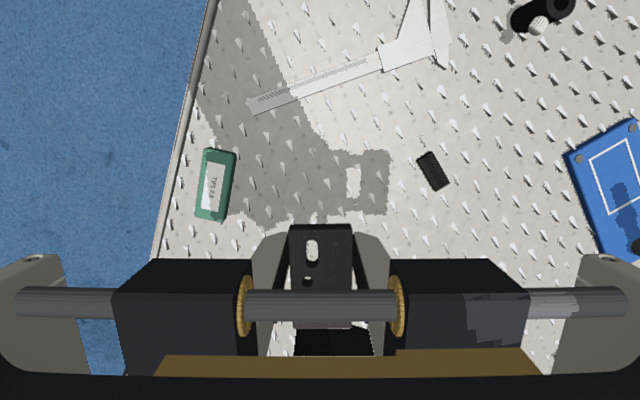

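The plate is held straight between the fingers, with its near edge at row 228, columns 290 to 354. Carrying it to the entry side.

>>> {"fn": "shift_gripper", "kwargs": {
  "steps": "12.7 38 0 0 0 0\n12.7 38 0 0 0 0\n12.7 38 0 0 0 0\n12.7 38 0 0 0 0\n12.7 38 0 0 0 0\n12.7 38 0 0 0 0\n12.7 38 0 0 0 0\n0 0 0 0 0 -0.139\n0 0 0 0 0 -0.139\n0 0 0 0 0 -0.139\n0 0 0 0 0 -0.139\n0 0 0 0 0 0\n0 0 0 0 0 0"
}}

```text
t: 15.95
tool_pos: [442.7, 42.9, 150.9]
orientation: [0.57, -3.088, -0.001]
force: [0.1, 0.9, -0.3]
width: 35.8
grasp_force: 24.9
```

```bash
python3 - <<'E'
from station import r, cams, workorder, get_state
from h import *
st=get_state()
for x in(-115,-45): delta(st,SC+S.apply([x,0,16]),180+SY)
w=cams.grab_frame("wrist"); T=R.from_rotvec(st["orientation"])
print("plate edge in tool",T.inv().apply(plane(w,[(290,226),(354,226)],st["tool_pos"][2]+8.5)-st["tool_pos"]).round(1))
print(rect(w,blob(mask(w,"blue",(200,0,450,235))),12))
cv2.imwrite("pics/w5.png",w["frame"][:,:,::-1])
E
```

```text
move [ -0.6  -0.5 134.9] rz -0.005 tilt [-0.002  0.    -1.   ] q [ 0.35  0.48 -0.79  2.25  0.59  0.62  1.07]
move [-70.6  -0.2 134.8] rz -0.005 tilt [-0.002  0.    -1.   ] q [ 0.35  0.48 -0.79  2.25  0.59  0.62  1.07]
plate edge in tool [[ 17.4 -15.6  -8.5]
 [ 17.4  19.5  -8.5]]
(array([261.5,  84.8]), array([30.1, 48.7]), 26.0)
```

View pics/w5.png

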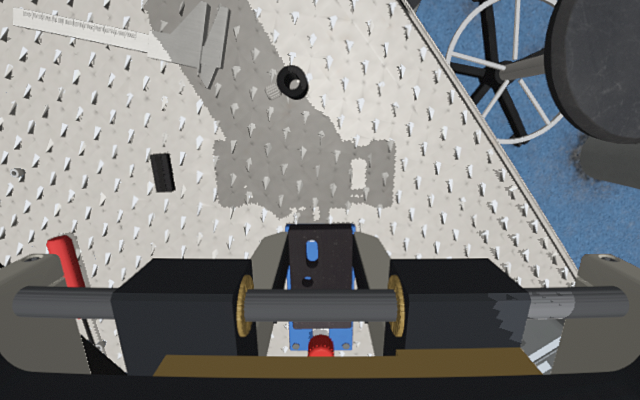

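The plate lines up with the stage; the knob shows at (320,345) beyond it. Its rear edge is 17.4 mm behind the TCP, as planned. Lowering, then sliding in.

>>> {"fn": "shift_gripper", "kwargs": {
  "steps": "-0.6 -0.5 35 0 0 -0.005\n0 0 35 0 0 0\n0 0 30 0 0 0\n0 0 20 0 0 0\n0 0 10 0 0 0\n0 0 3 0 0 0\n0 0 0 0 0 0\n0 0 0 0 0 0\n0 0 0 0 0 0"
}}

```text
t: 16.9
tool_pos: [444.3, 42.6, 19.2]
orientation: [-0.583, 3.086, -0.0]
force: [0.2, -0.1, -0.6]
width: 35.9
grasp_force: 24.9
```

```bash
python3 - <<'E'
from station import r, cams, workorder, get_state
from h import *
delta(get_state(),SC+S.apply([-45,0,17]),180+SY)
E
```

```text
move [-69.    0.2   2.3] rz 0.003 tilt [ 0.001  0.    -1.   ] q [ 0.06  0.67 -0.41  2.36  1.04  0.29  0.65]
```

>>> {"fn": "shift_gripper", "kwargs": {
  "steps": "-10 0 1.5 0 0 0\n-10 0 0 0 0 0\n-10 0 0 0 0 0\n-10 0 0 0 0 0\n-10 0 0 0 0 0\n-10 0 0 0 0 0\n-9 0 0 0 0 0\n0 0 0 0 0 0\n0 0 0 0 0 0"
}}

```text
t: 17.8
tool_pos: [507.9, 67.9, 17.0]
orientation: [0.584, -3.086, 0.0]
force: [0.0, -0.3, -1.4]
width: 35.9
grasp_force: 24.9
```

>>> {"fn": "shift_gripper", "kwargs": {
  "steps": "0 0 1 0 0 0\n0 0 1 0 0 0\n0 0 1 0 0 0\n0 0 0 0 0 0\n0 0 0 0 0 0"
}}

```text
t: 18.3
tool_pos: [508.1, 67.9, 14.1]
orientation: [0.585, -3.087, 0.0]
force: [0.5, -0.1, -0.1]
width: 35.6
grasp_force: 24.9
```

```bash
python3 - <<'E'
from station import r, cams, workorder, get_state
from h import *
delta(get_state(),SC+S.apply([-45,0,13.7]),180+SY)
for n in("scene",):
  f=cams.grab_frame(n);cv2.imwrite("pics/s6.png",cv2.resize(f["frame"][110:230,190:340,::-1],None,fx=4,fy=4))
E
```

```text
move [-0.3 -0.1  0.4] rz 0.004 tilt [-0. -0. -1.] q [ 0.11  0.73 -0.51  2.21  0.91  0.43  0.79]
```

View pics/s6.png

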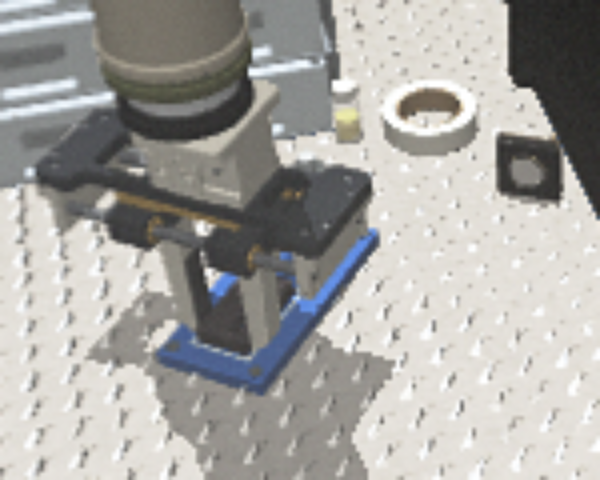

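The plate lies low on the bed between the fingers, about (235,310), inside the stage's edges. Touching down, releasing and rising.

>>> {"fn": "shift_gripper", "kwargs": {
  "steps": "0 0 0.5 0 0 0\n0 0 0 0 0 0\n0 0 0 0 0 0"
}}

```text
t: 18.65
tool_pos: [508.2, 67.9, 13.6]
orientation: [-0.584, 3.087, 0.0]
force: [0.5, -0.2, -1.1]
width: 35.5
grasp_force: 24.9
```

>>> {"fn": "shift_gripper", "kwargs": {
  "steps": "0 0 0 0 0 0\n0 0 0 0 0 0\n0 0 0 0 0 0\n0 0 0 0 0 0",
  "finger_gap": 52
}}

```text
t: 19.05
tool_pos: [508.2, 67.9, 13.6]
orientation: [0.584, -3.087, -0.0]
force: [0.7, -0.2, -0.5]
width: 51.9
grasp_force: 0.0
```

>>> {"fn": "shift_gripper", "kwargs": {
  "steps": "0 0 -10 0 0 0\n0 0 -30 0 0 0\n0 0 -40 0 0 0\n0 0 -40 0 0 0\n0 0 -40 0 0 0\n0 0 -40 0 0 0\n0 0 0 0 0 0\n0 0 0 0 0 0"
}}

```text
t: 19.85
tool_pos: [508.3, 67.6, 214.7]
orientation: [-0.583, 3.085, -0.001]
force: [0.9, -0.3, -0.7]
width: 51.8
grasp_force: 0.0
```

```bash
python3 - <<'E'
from station import r, cams, workorder, get_state
from h import *
w=cams.grab_frame("wrist");t=cams.grab_frame("top");cv2.imwrite("pics/w7.png",w["frame"][:,:,::-1])
delta(get_state(),SC+S.apply([24,0,100]),180+SY)
E
```

```text
move [-70.3  -0.2 112.9] rz 0.004 tilt [-0.001 -0.001 -1.   ] q [ 0.38  0.47 -0.86  2.05  0.49  0.83  1.18]
```

View pics/w7.png

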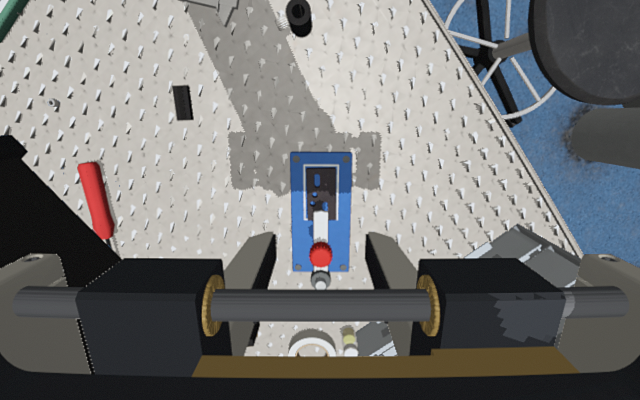

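The plate lies inside the outline, (303..338, 165..220), under the arm's nose. Next I push the clip down with shut fingers.

>>> {"fn": "shift_gripper", "kwargs": {
  "steps": "-35 0 0 0 0 0\n-35 0 0 0 0 0\n0 0 30 0 0 0\n0 0 30 0 0 0\n0 0 30 0 0 0\n0 0 25 0 0 0\n0 0 8 0 0 0\n0 0 0 0 0 0\n0 0 0 0 0 0",
  "finger_gap": 0,
  "grip_n": 10
}}

```text
t: 20.85
tool_pos: [573.4, 94.0, 90.9]
orientation: [0.585, -3.086, -0.0]
force: [0.2, -0.6, 0.0]
width: 0.3
grasp_force: 0.0
```

>>> {"fn": "shift_gripper", "kwargs": {
  "steps": "0 0 3 0 0 0\n0 0 3 0 0 0\n0 0 3 0 0 0\n0 0 3 0 0 0\n0 0 3 0 0 0\n0 0 3 0 0 0\n0 0 3 0 0 0\n0 0 3 0 0 0\n0 0 3 0 0 0\n0 0 0 0 0 0\n0 0 0 0 0 0"
}}

```text
t: 21.95
tool_pos: [573.4, 93.5, 63.7]
orientation: [-0.584, 3.087, -0.0]
force: [0.7, -0.1, 1.3]
width: 0.4
grasp_force: 0.4
```

>>> {"fn": "shift_gripper", "kwargs": {
  "steps": "0 0 1.5 0 0 0\n0 0 1.5 0 0 0\n0 0 1 0 0 0\n0 0 0 0 0 0\n0 0 0 0 0 0"
}}

```text
t: 22.45
tool_pos: [573.4, 93.5, 59.9]
orientation: [-0.584, 3.086, -0.0]
force: [-0.6, -0.7, 6.6]
width: 0.6
grasp_force: 2.7
```

>>> {"fn": "shift_gripper", "kwargs": {
  "steps": "0 0 0.7 0 0 0\n0 0 0.7 0 0 0\n0 0 0.6 0 0 0\n0 0 0 0 0 0"
}}

```text
t: 22.85
tool_pos: [573.4, 93.5, 59.1]
orientation: [-0.584, 3.086, -0.002]
force: [-3.7, -3.0, 21.2]
width: 0.5
grasp_force: 10.6
```

On the stop: the force jumped to 21 N at 59 mm. I back off and check.

>>> {"fn": "shift_gripper", "kwargs": {
  "steps": "0 0 -5 0 0 0\n0 0 -25 0 0 0\n0 0 -40 0 0 0\n0 0 -40 0 0 0\n35 0 -40 0 0 0\n35 0 0 0 0 0\n0 0 0 0 0 0\n0 0 0 0 0 0\n0 0 0 0 0 0"
}}

```text
t: 23.75
tool_pos: [510.7, 68.9, 205.0]
orientation: [-0.584, 3.087, 0.001]
force: [0.8, 0.6, -0.6]
width: 0.3
grasp_force: 0.0
```

```bash
python3 - <<'E'
from station import r, cams, workorder, get_state
from h import *
w=cams.grab_frame("wrist");cv2.imwrite("pics/w8.png",cv2.resize(w["frame"][120:300,220:420,::-1],None,fx=3,fy=3))
k=blob(mask(w,"red",(295,220,350,285)))
for z in(57,81): print(z,rect(w,k,z))
c=rect(w,blob(mask(w,"blue",(270,120,370,290))),12); print(c, (S.inv().apply(plane(w,[(303,165),(338,165)],22)-SC)).round(1))
E
```

```text
57 (array([572.1,  94.5]), array([ 1.1, 23. ]), 21.4)
81 (array([562.1,  90.5]), array([ 1. , 21.2]), 21.4)
(array([532.7,  78.6]), array([ 74.8, 121.5]), 21.1) [[-64.2 -18.6  22. ]
 [-64.3  21.6  22. ]]
```

View pics/w8.png

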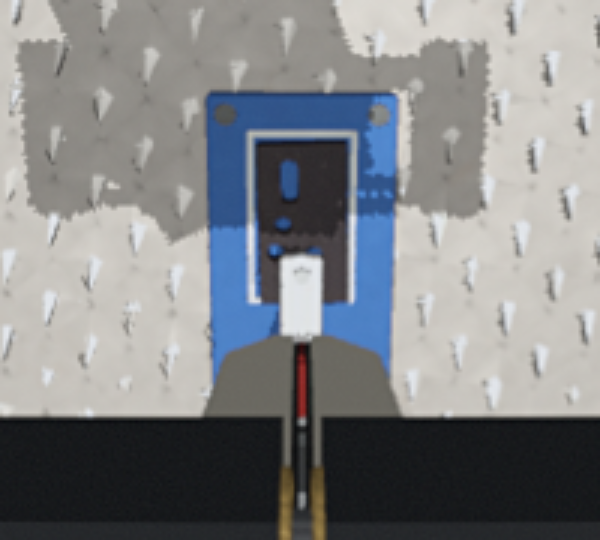

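The plate is centred inside the outline, its rear edge at crop row 140, with the lowered arm's nose over it. The gripper is clear, so I hand in.

```bash
python3 -c "
from station import r, cams, workorder, get_state
print(workorder.finish_job())"
```

```text
the job is handed in; nothing more can be done
None
```

I lifted the clip, laid the plate flat in the outline beneath it, pushed the clip down to its stop, backed the gripper clear and handed in at about 24 s; no verdict was returned.

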